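# Hang the loaded hinge tray in the notch of the bench rail

### The arm

A 7-joint arm with a two-finger parallel gripper is mounted at the origin on the work surface. World frame = base frame: x ahead of the robot, y to its left, z up, the work surface at z = 0. Lengths are in m, angles in rad, forces in N, time in s.
With the tool pointing down it reaches from about 0.425 to 0.95 m from the base axis. Payload 4.7 kg.
Tool frame: the origin (TCP) lies at the very end of the fingers, on their centre line; the grasp point (between the pads) lies arm.grasp_offset behind it (arm.grasp_offset is the distance from the TCP to the grasp point, in m); z points along the fingers, y is the line along which they close (so a half turn about z gives the same grasp; the last joint's range is limited). The gripper opens to 85 mm and grips with 20 to 120 N. Pads are 22 mm wide; open, the fingers measure 114 mm over their backs; the gripper's body (76 mm by 85 mm) begins 54 mm behind the grasp point. The pads swing forward as they close: fully open they stand 13 mm farther back than shut.
Start: joints at [-1.253, 0.469, -0.049, 1.532, 0.024, 1.141, -0.082], TCP at [0.229, 0.635, 0.231] pointing down, gripper open.
Joint ranges: [-2.59, 2.59], [-0.33, 1.99], [-1.39, 1.29], [0.1, 2.45], [-1.04, 4.18], [0.21, 1.99], [-2.66, 2.66]. Speed limits (rad/s): [2.57, 2.57, 3.14, 3.14, 3.14, 3.14, 3.14].

### API

Orientations are given as [roll, pitch, yaw] about the fixed x, y, z axes, in that order (R = Rz(yaw) Ry(pitch) Rx(roll)).
In Python, from plant import arm, snapshot, models gives the robot as it stands.
- The arm moves only by the tool apply_moves, never from a script. Its argument "steps" is one flat list of numbers, 7 for each row, row after row: the turn, a rotation vector about the world's x, y, z in rad, then the shift along the world's x, y, z in units of 25 mm (1.0 is 25 mm), then the opening, from 0 (shut) to 1 (fully open). A call has 1 to 8 rows; each row shifts and turns the commanded pose from where the row before left it; what a row does not reach is not made up. A row lasts 1/10 s, in which the tool goes at most 50 mm and 8.59 degrees, less where a joint would pass 70% of its speed; a pose out of reach is approached as far as the arm can. A call is refused whole if a number of a shift passes 1 or a number of a turn 0.15, either way. A call with a gripper value outside its range is refused whole. The fingers move at their own pace and stop on an object; "newtons" is the grip in N (left out, the last holds). Time passes only in rows, so rows that do not move let the fingers close. It gives the time, the measured TCP pose, the force, the opening and the grip force at its end, in the units of the state.
- arm.read_state(): the state, without advancing time (a new reading comes with each control period).
- snapshot(name): name is "side" or "top"; returns a dict with "frame" (384x512x3 uint8, red, green, blue), "range_z" (384x512 float32, m along the optical axis (not along the pixel's ray), 0 where there is no reading), "camera_matrix" (3x3 intrinsics, pixels), "rvec" (rotation vector, rad) and "tvec" (3), from world to camera coordinates, as OpenCV has them. Camera axes: x right, y down, z forward; pixel columns grow to the right and rows downward; lengths in m; the calibration is good to about 2 mm. A picture is of the moment at which its call begins.
- arm.hand_in(): hands the job in; it is judged then, once.
Trained networks look in a picture, given as the dict that the camera call returned (one of the last four; its "shot" number tells which), for a name from the list of things; names that differ only in an ending like _2 or _b are one class to them, and where a whole thing is asked for, a point or a joint stands for the part that bears it (a point fixed in the world has none). Each returns a list of dicts, best first, with "score" (0 to 1); they miss things now and then, are a little off and sometimes report something else, mostly with a low value. They report only what shows in the picture. A call takes as long as a camera call. They do not tell look-alikes from the thing itself.
- models.look_for(picture, query): "centre" ([x, y, z] in m, in the coordinates of the camera as it stood for that picture, good to about 4 mm: the middle of the surface that is visible of it).
- models.trace(picture, query): "mask" (384x512 bool, what is visible of it).
- models.place_of(picture, query): "centre" ([x, y, z] in m, in the coordinates of the camera as it stood for that picture, good to about 4 mm: a listed point, or the origin of a listed thing).
The state is a dict: "t": time; "joints": joint angles; "joint_velocities": joint speeds; "effort": joint torques, N m; "tcp_pos": TCP position; "eef_rot": TCP orientation; "wrist_force": force on the tool from outside, world axes, zero at the start; "torque": the same for the moment, N m; "opening": finger opening in m; "grasp_force": force on a finger pad.
Only numpy, scipy, OpenCV 4.12 (cv2) and the standard library are available. Lean on these libraries where they do the work, as an engineer would, in place of code of your own. Each camera call takes 0.05 s, during which the arm holds its last target. There are 200 camera calls.

### The job

Pick up the blue hardware tray by its upright steel bar, keeping the brass hinge in it, and hang it on the robot's side of the wooden rail so that its hook drops fully into the one notch in the rail's top edge, near the middle; feel for the notch gently. The tray's weight is all on one side of the hook, so let the rail take it and let go slowly: the tray must not drop, swing or come off. Leave the other things on the bench where they are.

Things in the scene. Friction and masses are not known exactly. Their poses are not given: they have to be found in the camera images.
- tray: Blue open steel tray 110 x 110 x 35 mm on the bench, its hook pointing roughly away from the robot; origin at the centre of its underside, z up. An upright steel bar (14 mm in x, 12 mm in y) stands at its +x side, x = 55 to 69 mm, up to z = 205 mm, and carries a hook to +x. 0.27 to 0.47 kg; with the hinge the centre of mass lies 40 to 55 mm to -x of the bar.
- tray_grip (a point): Grip point on the tray's bar, at (62, 0, 187) mm of the tray: the bar is 12 mm thick along y and free from z = 162 to 205 mm. Axes as the tray.
- tray_seat (a point): Middle of the hook's throat under its tongue, (79.5, 0, 150) mm of the tray: this comes to rest on the notch bottom. The tongue is 12 mm wide (y), 12 mm high, and runs from the bar to x = 98 mm. Throat 21 mm wide, from the bar (x = 69) to the tip (x = 90). Axes as the tray.
- tray_tip (a point): Inner face of the hook's down-turned tip, (90, 0, 144) mm of the tray. The tip is 12 mm wide, reaches down to z = 124 mm and flares outwards below z = 138 mm, to x = 101 mm.
- tray_heel (a point): Face of the black rubber heel low on the bar, (73, 0, 40) mm of the tray: 30 mm wide, z = 29 to 51 mm, standing 4 mm out of the bar's +x face.
- hinge: Loose brass hinge, 60 x 60 x 10 mm, 0.11 kg, lying open in the tray; origin at the centre of its underside. It rides along in the tray.
- rack: Fixed, rigid bench rack; origin on the bench under the middle of the rail, y along the rail, -x its front, towards the robot. Posts at y = -260 and +260 mm, behind the rail, 206 mm high. Two scrapers hang on the rail's front about 175 mm left and right of the notch, 31 mm out and 203 mm high. A tray hung home has its underside about 35 mm above the bench.
- rail_top (a point): Middle of the wooden rail top, 199 mm up. Rail 10 mm thick (x -5 to +5 of the rack), lower edge at 158 mm. Its one notch, 17 mm wide, 14 mm deep (bottom, painted yellow, at 185 mm), lies within 22 mm to either side of this point, differing each time; its place is not given: see it, or slide the hook along the edge under light pressure till it drops in.
- stay_bar (a point): Front middle of the aluminium stay bar below the rail, in the same plane, z = 65 to 90 mm. The upright hook has about 7 mm of play across the rail; let go, the tray turns and slides towards the robot till the heel meets this bar (at the latest when the tip catches behind the rail), and hangs with its top leaning 0.02 to 0.07 rad towards the robot.
- tin: White paint tin, 84 mm across, 100 mm high; origin under its centre. A bystander.
- sanding_block: Cork sanding block, 70 x 110 x 35 mm; origin under its centre. A bystander.
- screwdriver: Screwdriver lying on the bench, origin under its middle. A bystander.
- brush: Brush lying on the bench, origin under its middle. A bystander.
- jar: Jar, 64 mm across, 90 mm high; origin under its centre. A bystander.
Mind the look-alikes: they are no part of the job. Leave any purple or red look-alike of the tray alone.

How it is judged:
By the outcome, as a careful person would: the job done as asked, in the order asked, and still so for the second after the job is handed in, with the robot touching nothing.
It also fails if it takes over 72 s, if anything falls off the work surface, if the arm or the gripper's body presses on something with over 40 N, if the wrist force passes 120 N, or if a joint passes its speed limit or range.

## Working session

There is one attempt and no reset: what is moved stays moved. The work goes in short steps, Python scripts to look and compute and a tool call to move; the robot and the scene stay as the last step left them, time stands still between calls to the robot, and variables do not carry over. Pictures are saved under pics/ and viewed, at most 10 in all, crops included, and the job is handed in when it is done.

Besides the shell and the picture viewer there is one more tool, called after "Call:" in YAML: its name, and indented under it one key for each argument. apply_moves: Moves the arm, as the interface text tells. Its arguments: {"type":"object","properties":{"steps":{"type":"array","items":{"type":"number"}},"newtons":{"type":"number"}},"required":["steps"]}

```bash
mkdir -p pics; ls; cat > h.py <<'E'
import numpy as np, cv2
from plant import arm, snapshot, models
def w(p,c):
    R=cv2.Rodrigues(np.array(p["rvec"],float))[0]
    return R.T@(np.array(c,float)-np.array(p["tvec"],float).ravel())
def px(p,P):
    return cv2.projectPoints(np.array(P,float).reshape(-1,3),np.array(p["rvec"],float),np.array(p["tvec"],float),np.array(p["camera_matrix"],float),None)[0].reshape(-1,2)
def cloud(p):
    z=p["range_z"];K=p["camera_matrix"];v,u=np.mgrid[:384,:512]
    c=np.stack([(u-K[0][2])/K[0][0]*z,(v-K[1][2])/K[1][1]*z,z],-1)
    R=cv2.Rodrigues(np.array(p["rvec"],float))[0]
    return (c-np.array(p["tvec"],float).ravel())@R
E
python3 - <<'E'
from h import *
a=snapshot("side");b=snapshot("top")
cv2.imwrite("pics/a.png",np.vstack([a["frame"],b["frame"]])[:,:,::-1][:, :])
im=np.hstack([a["frame"],b["frame"]])[:,:,::-1]
cv2.imwrite("pics/a.png",cv2.resize(im,(800,300),interpolation=cv2.INTER_AREA))
print(arm.grasp_offset, arm.read_state())
for n,p in (("side",a),("top",b)):
  for q in ["tray","tray_grip","tray_seat","tray_heel","tray_tip","hinge","rack","rail_top","stay_bar","tin","jar","sanding_block","screwdriver","brush"]:
    for d in models.place_of(p,q)[:3]:
      P=w(p,d["centre"]);print(n,q,round(d["score"],2),P.round(3),px(p,P)[0].round())
E
```

```text
pics
0.0187 {'t': 0.1, 'joints': array([-1.2528995 ,  0.46938623, -0.04863715,  1.5335662 ,  0.02409577,
        1.14104282, -0.08231053]), 'joint_velocities': array([ 1.25202166e-03, -2.98127793e-03,  7.26202762e-04, -3.47459578e-03,
        2.19193143e-04,  8.74602866e-05, -4.27439479e-04]), 'effort': array([ 2.28262184e-04, -5.11515784e+01, -4.71037463e-02, -2.38385975e+01,
        1.08102916e-02,  4.43033394e-03,  1.53980619e-05]), 'tcp_pos': array([0.22920456, 0.63432466, 0.23035286]), 'eef_rot': array([-3.13977594e+00,  4.20161153e-05,  2.79485006e+00]), 'wrist_force': array([ 0.38343556, -0.01137021, -0.05431797]), 'torque': array([ 0.0413558 , -0.05168621, -0.06020767]), 'grasp_force': 0.0, 'opening': 0.0851062498170537}
side tray 0.92 [ 0.224  0.304 -0.002] [160. 210.]
side tray 0.58 [ 0.399 -0.114  0.003] [267. 246.]
side tray 0.58 [ 0.295 -0.321 -0.002] [286. 304.]
side tray_grip 0.87 [0.168 0.282 0.185] [138. 173.]
side tray_grip 0.84 [ 0.461 -0.104  0.187] [281. 190.]
side tray_grip 0.6 [ 0.235 -0.324  0.185] [270. 263.]
side tray_seat 0.94 [ 0.477 -0.1    0.149] [283. 1
[... 1895 characters left out ...]
0.08  0.194] [221. 132.]
top rail_top 0.39 [0.433 0.157 0.   ] [206. 203.]
top rail_top 0.37 [ 0.391  0.327 -0.002] [159. 215.]
top stay_bar 0.74 [0.634 0.077 0.076] [226. 143.]
top stay_bar 0.63 [ 0.474 -0.104  0.043] [278. 189.]
top tin 0.8 [ 0.493  0.422 -0.001] [133. 187.]
top jar 0.69 [ 0.419 -0.453  0.   ] [375. 204.]
top sanding_block 0.88 [0.392 0.325 0.   ] [159. 215.]
top sanding_block 0.64 [0.64  0.078 0.192] [222. 132.]
top screwdriver 0.56 [0.436 0.159 0.001] [205. 202.]
top screwdriver 0.56 [ 0.473 -0.102  0.041] [278. 189.]
top screwdriver 0.34 [ 0.421 -0.452 -0.004] [374. 203.]
top brush 0.83 [ 0.61  -0.407 -0.003] [360. 152.]
top brush 0.72 [ 0.415 -0.123  0.006] [284. 206.]
```

```bash
python3 - <<'E'
from h import *
a=snapshot("side");b=snapshot("top")
c=lambda p,u,v,s,k: cv2.resize(p["frame"][v-s:v+s,u-s:u+s,::-1],(400,400),interpolation=cv2.INTER_CUBIC)
cv2.imwrite("pics/c.png",np.hstack([c(a,280,210,50,1),c(b,255,170,55,1)]))
# tray yaw & rack yaw from geometry
for n,p in (("side",a),("top",b)):
  W=cloud(p);
  m=models.trace(p,"rack");print(n,len(m),[x["score"] for x in m])
  M=m[0]["mask"]&(p["range_z"]>0);P=W[M];P=P[(P[:,2]>.192)&(P[:,2]<.203)&(np.abs(P[:,1]-.08)<.24)]
  l=cv2.fitLine(P[:,:2].astype(np.float32),cv2.DIST_HUBER,0,.01,.01).ravel();print(len(P),l,P.mean(0))
  s=np.sign(l[1]);d=l[:2]*s;t=(P[:,:2]-[.641,.078])@d;o=(P[:,:2]-[.641,.078])@[d[1],-d[0]]
  print("yaw of rack",np.arctan2(-d[0],d[1]),"off",np.percentile(o,[2,10,50,90,98]).round(4))
  for k in np.arange(-.05,.05,.004):
    q=(t>=k)&(t<k+.004)&(np.abs(o)<.02); print(round(k,3),q.sum(),end="; ")
  print()
  P=W[(np.abs(W[...,0]-.46)<.03)&(np.abs(W[...,1]+.105)<.03)&(W[...,2]>.195)&(W[...,2]<.215)]
  print("bar top",len(P),P.mean(0),P.min(0),P.max(0))
E
```

```text
side 1 [0.75]
330 [ 0.00189741 -0.9999982   0.63787013  0.01954104] [0.63866733 0.05025362 0.19767265]
yaw of rack 0.0018974106 off [-0.0135 -0.0069 -0.0033  0.004   0.007 ]
-0.05 4; -0.046 1; -0.042 3; -0.038 4; -0.034 2; -0.03 3; -0.026 2; -0.022 3; -0.018 4; -0.014 1; -0.01 0; -0.006 0; -0.002 1; 0.002 2; 0.006 3; 0.01 0; 0.014 5; 0.018 2; 0.022 3; 0.026 1; 0.03 2; 0.034 3; 0.038 2; 0.042 1; 0.046 3; 
bar top 27 [ 0.45640692 -0.1042656   0.20244804] [ 0.44969    -0.1113488   0.19532274] [ 0.46447477 -0.09585869  0.20716716]
top 0 []Traceback (most recent call last):
  File "<stdin>", line 9, in <module>
IndexError: list index out of range
```

View pics/a.png

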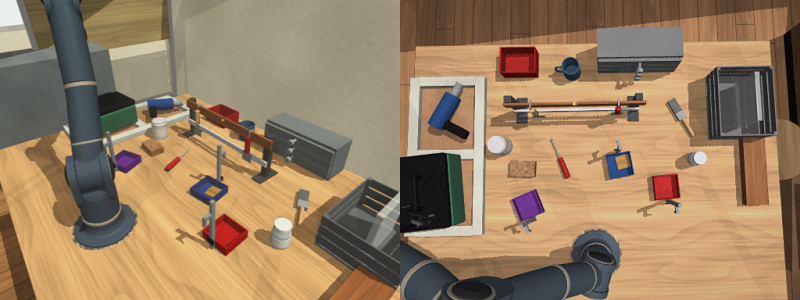

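View pics/c.png

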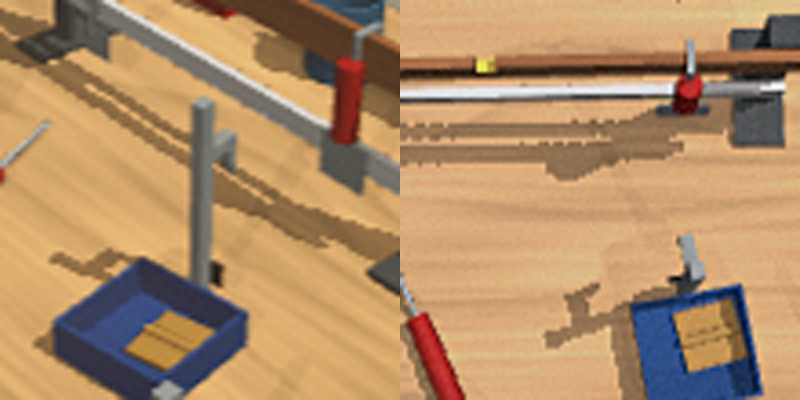

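```bash
python3 - <<'E'
from h import *
b=snapshot("top");a=snapshot("side")
def ray(p,uv,z):
    R=cv2.Rodrigues(np.array(p["rvec"],float))[0];t=np.array(p["tvec"],float).ravel()
    d=R.T@np.linalg.inv(p["camera_matrix"])@np.r_[uv,1];o=-R.T@t
    return o+d*(z-o[2])/d[2]
print("camtop",ray(b,[256,192],0),-cv2.Rodrigues(np.array(b["rvec"]))[0].T@np.array(b["tvec"]).ravel())
for n,p in(("top",b),("side",a)):
  f=p["frame"].astype(int);Y=(f[...,0]>150)&(f[...,1]>140)&(f[...,2]<110)
  c=px(p,[.641,.078,.195])[0];v,u=np.nonzero(Y);k=np.hypot(u-c[0],v-c[1])<25
  print(n,"yellow",k.sum(),u[k],v[k]); 
  if k.sum(): print(ray(p,[u[k].mean(),v[k].mean()],.185))
W=cloud(b);f=b["frame"].astype(int)
# tray rim
B=(f[...,2]>f[...,0]+40)&(np.abs(W[...,0]-.4)<.1)&(np.abs(W[...,1]+.114)<.1)&(W[...,2]>.028)
P=W[B];print("rim",len(P),P[:,2].mean());r=cv2.minAreaRect((P[:,:2]*1000).astype(np.float32));print(r)
B=(W[...,2]>.190)&(W[...,2]<.205)&(np.abs(W[...,0]-.641)<.02)&(np.abs(W[...,1]-.08)<.24)&(f[...,0]>f[...,2]+20)
P=W[B];print("rail",len(P),P.mean(0));
for y in np.arange(-.14,.3,.04):
  q=P[np.abs(P[:,1]-y)<.02]
  if len(q):print(round(y,2),len(q),q.mean(0).round(4),q[:,0].min().round(4),q[:,0].max().round(4))
for q in ["tray","tray_grip","tray_seat","tray_tip","tray_heel","rail_top","stay_bar","rack"]:
  print(q,[[w(p,d["centre"]).round(4) for d in models.place_of(p,q) if abs(w(p,d["centre"])[0]-(.44 if q[0]=='t' else .64))<.07 and d["score"]>.3 and abs(w(p,d["centre"])[1])<.2] for p in(a,b)])
E
```

```text
camtop [ 0.46869984 -0.02484418  0.        ] [ 0.36357386 -0.02369242  1.25311046]
top yellow 64 [246 240 242 243 241 234 235 241 242 243 244 245 246 207 209 211 213 214
 215 216 217 221 222 223 224 225 221 222 223 224 221 222 223 224 225 221
 222 223 224 242 208 209 211 212 213 214 215 217 218 219 220 223 229 230
 231 232 233 234 235 238 239 241 219 220] [126 127 127 127 128 129 129 129 129 129 129 129 129 130 130 130 130 130
 130 130 130 131 131 131 131 131 132 132 132 132 133 133 133 133 133 134
 134 134 134 136 137 137 137 137 137 137 143 143 143 143 143 143 143 143
 143 143 143 143 143 143 143 143 148 148]
[0.63402088 0.06667205 0.185     ]
side yellow 77 [271 268 264 306 307 284 285 286 308 260 261 262 306 263 307 264 261 262
 261 262 263 261 262 267 268 269 275 266 267 268 269 270 271 266 267 268
 269 270 271 267 268 269 282 284 288 289 290 285 286 289 290 291 292 286
 291 292 293 294 287 288 292 293 294 295 296 288 289 290 297 298 290 291
 293 293 283 293 293] [136 137 138 152 152 153 153 153 153 154 154 154 154 155 155 156 157 157
 158 158 158 159 159 161 161 161 161 162 162
[... 957 characters left out ...]
([ 0.4795, -0.0986,  0.1487])], [array([ 0.3934, -0.113 , -0.0022])]]
tray_grip [[array([ 0.4621, -0.1026,  0.1894])], [array([ 0.4605, -0.1077,  0.1841])]]
tray_seat [[array([ 0.4793, -0.0985,  0.1471])], [array([ 0.4773, -0.0955,  0.1526])]]
tray_tip [[array([ 0.4868, -0.096 ,  0.1431])], [array([ 0.4882, -0.0932,  0.1416])]]
tray_heel [[array([ 0.4886, -0.097 ,  0.1439]), array([ 0.4745, -0.1004,  0.0387])], [array([ 0.4701, -0.1008,  0.0435])]]
rail_top [[array([0.6418, 0.0769, 0.1986])], [array([0.6394, 0.081 , 0.1939])]]
stay_bar [[array([0.6404, 0.0787, 0.0742])], [array([0.6351, 0.0765, 0.0765])]]
rack [[array([6.402e-01, 7.620e-02, 5.000e-04])], [array([ 0.6417,  0.0764, -0.0042])]]
```

Top view: the blue tray with the brass hinge (px 281,211) is the target, since it alone is blue and holds the hinge. The purple one (166,262) and red one (339,238) are look-alikes. The crop confirms this, and it shows the yellow notch at about top px (223,132.5).

Call:
apply_moves:
  steps: [0, 0, 0.065, 1, -1, 0.5, 1, 0, 0, 0.065, 1, -1, 0.5, 1, 0, 0, 0.065, 1, -1, 0.5, 1, 0, 0, 0.065, 1, -1, 0.5, 1, 0, 0, 0.065, 1, -1, 0.5, 1, 0, 0, 0.065, 1, -1, 0.5, 1, 0, 0, 0.065, 1, -1, 0.5, 1, 0, 0, 0.065, 1, -1, 0.5, 1]
  newtons: 100

```text
t: 3.4
tcp_pos: [0.4303, 0.4336, 0.332]
eef_rot: [3.141, 0.0, -2.966]
wrist_force: [0.1, 0.4, 0.4]
opening: 0.0858
grasp_force: 0.0
```

Call:
apply_moves:
  steps: [0, 0, 0, 0.25, -1, 0, 1, 0, 0, 0, 0.25, -1, 0, 1, 0, 0, 0, 0.25, -1, 0, 1, 0, 0, 0, 0.25, -1, 0, 1, 0, 0, 0, 0.25, -1, 0, 1, 0, 0, 0, 0.25, -1, 0, 1, 0, 0, 0, 0.25, -1, 0, 1, 0, 0, 0, 0.25, -1, 0, 1]

```text
t: 4.2
tcp_pos: [0.4795, 0.2338, 0.3315]
eef_rot: [3.141, 0.0, -2.968]
wrist_force: [-0.3, 0.7, -0.9]
opening: 0.0857
grasp_force: 0.0
```

Call:
apply_moves:
  steps: [0, 0, 0, 0, -1, 0, 1, 0, 0, 0, 0, -1, 0, 1, 0, 0, 0, 0, -1, 0, 1, 0, 0, 0, 0, -1, 0, 1, 0, 0, 0, 0, -1, 0, 1, 0, 0, 0, 0, -1, 0, 1, 0, 0, 0, 0, -1, 0, 1, 0, 0, 0, 0, -1, 0, 1]

```text
t: 5.0
tcp_pos: [0.4793, 0.0338, 0.3316]
eef_rot: [3.141, 0.001, -2.968]
wrist_force: [-0.3, -0.2, 0.2]
opening: 0.0855
grasp_force: 0.0
```

```bash
python3 - <<'E'
from h import *
def ray(p,uv,z):
    R=cv2.Rodrigues(np.array(p["rvec"],float))[0];t=np.array(p["tvec"],float).ravel()
    d=R.T@np.linalg.inv(p["camera_matrix"])@np.r_[uv,1];o=-R.T@t
    return o+d*(z-o[2])/d[2]
b=snapshot("top");a=snapshot("side")
print("notch",ray(b,[222.8,132.5],.185),ray(b,[220.5,132.5],.185)[1],ray(b,[225.,132.5],.185)[1])
print(b["frame"][130:136,216:230].tolist()[2])
W=cloud(b);f=b["frame"].astype(int)
B=(f[...,2]>f[...,0]+40)&(np.abs(W[...,0]-.4)<.1)&(np.abs(W[...,1]+.114)<.1)&(W[...,2]<.045)&(W[...,2]>.0)
print(B.sum(),cv2.minAreaRect((W[B][:,:2]*1000).astype(np.float32)))
for q in ["tray","tray_grip","tray_seat","tray_tip","tray_heel"]:
  print(q,[[w(p,d["centre"]).round(4) for d in models.place_of(p,q) if abs(w(p,d["centre"])[0]-.44)<.07 and d["score"]>.3 and abs(w(p,d["centre"])[1])<.2] for p in(a,b)])
s=arm.read_state();print(s["tcp_pos"],s["eef_rot"],s["joints"].round(2))
E
```

```text
notch [0.64178656 0.0762266  0.185     ] 0.08342568007545065 0.06934038438914694
[[185, 126, 82], [191, 127, 85], [189, 126, 83], [192, 124, 84], [131, 77, 59], [242, 241, 96], [239, 236, 94], [240, 238, 96], [194, 165, 63], [175, 147, 53], [170, 112, 72], [162, 103, 71], [169, 108, 70], [164, 107, 64]]
595 ((398.1195983886719, -111.72140502929688), (107.70389556884766, 108.719970703125), 9.643536567687988)
tray [[array([ 0.3983, -0.1128,  0.0021])], [array([ 0.3982, -0.113 , -0.0058])]]
tray_grip [[array([ 0.4599, -0.102 ,  0.1891])], [array([ 0.4589, -0.1075,  0.1848])]]
tray_seat [[array([ 0.4792, -0.1007,  0.1481]), array([ 0.4636, -0.1066,  0.1906])], [array([ 0.4797, -0.0949,  0.1538])]]
tray_tip [[array([ 0.4905, -0.0982,  0.1407])], [array([ 0.4889, -0.095 ,  0.142 ])]]
tray_heel [[array([ 0.4741, -0.1012,  0.0407])], [array([ 0.4697, -0.1043,  0.0431])]]
[0.4793898  0.03541136 0.33127347] [ 3.14147034e+00 -1.64345579e-04 -2.96733086e+00] [-0.35  0.06  0.2   1.85 -0.01  1.24  1.6 ]
```

Call:
apply_moves:
  steps: [0, 0, 0, -0.13, -0.9, 0, 1, 0, 0, 0, -0.13, -0.9, 0, 1, 0, 0, 0, -0.13, -0.9, 0, 1, 0, 0, 0, -0.13, -0.9, 0, 1, 0, 0, 0, -0.13, -0.9, 0, 1, 0, 0, 0, -0.13, -0.9, 0, 1, 0, 0, 0, 0, 0, -0.9, 1, 0, 0, 0, 0, 0, 0, 1]

```text
t: 6.4
tcp_pos: [0.4582, -0.1003, 0.3068]
eef_rot: [3.14, -0.005, -2.97]
wrist_force: [-0.4, -0.1, -0.5]
opening: 0.0853
grasp_force: 0.0
```

```bash
python3 - <<'E'
from h import *
b=snapshot("top");a=snapshot("side")
c=lambda p,q,s: (lambda u,v:cv2.resize(p["frame"][v-s:v+s,u-s:u+s,::-1],(400,400),interpolation=cv2.INTER_CUBIC))(*px(p,q)[0].astype(int))
q=[.46,-.103,.2]
cv2.imwrite("pics/d.png",np.hstack([c(a,q,40),c(b,q,40)]))
s=arm.read_state();print(s["tcp_pos"],s["eef_rot"])
W=cloud(a);P=W[(np.abs(W[...,0]-.459)<.02)&(np.abs(W[...,1]+.103)<.015)&(W[...,2]>.165)&(W[...,2]<.208)]
print(len(P),P.mean(0),P.min(0),P.max(0))
E
```

```text
[ 0.45986807 -0.09957865  0.30885441] [ 3.14122273e+00 -8.11214811e-04 -2.96750254e+00]
78 [ 0.45605432 -0.105052    0.18769092] [ 0.44830219 -0.11124676  0.16500112] [ 0.46631266 -0.09428046  0.20656559]
```

View pics/d.png

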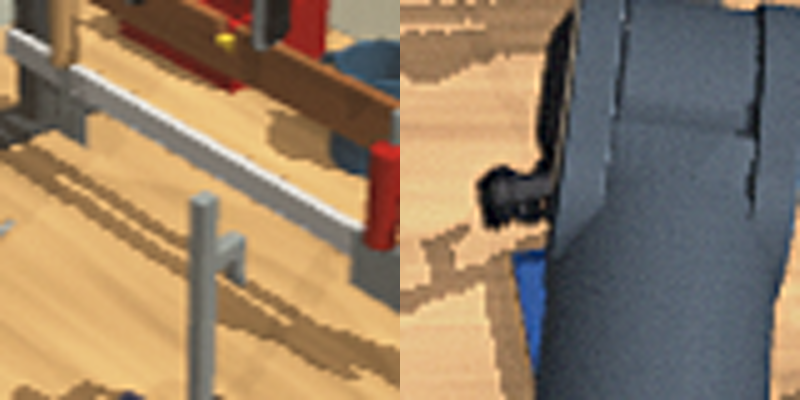

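The side crop shows the bar standing clear below the gripper, so I descend.

Call:
apply_moves:
  steps: [0, 0, 0, 0, -0.15, -1, 1, 0, 0, 0, 0, 0, -1, 1, 0, 0, 0, 0, 0, -1, 1, 0, 0, 0, 0, 0, -1, 1, 0, 0, 0, 0, 0, -0.8, 1, 0, 0, 0, 0, 0, -0.7, 1, 0, 0, 0, 0, 0, 0, 1]

```text
t: 7.2
tcp_pos: [0.4592, -0.1029, 0.1701]
eef_rot: [3.141, -0.003, -2.967]
wrist_force: [-0.2, 0.3, 0.2]
opening: 0.085
grasp_force: 0.0
```

Call:
apply_moves:
  steps: [0, 0, 0, 0, 0, 0, 0.5, 0, 0, 0, 0, 0, 0, 0.3, 0, 0, 0, 0, 0, 0, 0.2, 0, 0, 0, 0, 0, 0, 0, 0, 0, 0, 0, 0, 0, 0, 0, 0, 0, 0, 0, 0, 0, 0, 0, 0, 0, 0, 0, 0]
  newtons: 100

```text
t: 7.9
tcp_pos: [0.4603, -0.1036, 0.1719]
eef_rot: [3.141, 0.001, -2.968]
wrist_force: [-1.6, 2.6, 5.9]
opening: 0.0104
grasp_force: 97.8
```

```bash
python3 - <<'E'
from h import *
a=snapshot("side")
s=arm.read_state();print({k:s[k] for k in("t","tcp_pos","eef_rot","wrist_force","torque","opening","grasp_force")})
for q in ["tray","tray_seat","tray_tip","tray_heel","tray_grip"]:
  print(q,[w(a,d["centre"]).round(4) for d in models.place_of(a,q) if abs(w(a,d["centre"])[0]-.44)<.07 and abs(w(a,d["centre"])[1])<.2])
E
```

```text
{'t': 7.95, 'tcp_pos': array([ 0.4602838 , -0.10363335,  0.17192007]), 'eef_rot': array([ 3.14115196e+00,  9.03844889e-04, -2.96843174e+00]), 'wrist_force': array([-0.92472098,  2.31304313,  5.54187746]), 'torque': array([ 0.24757241,  0.27004372, -0.05119605]), 'opening': 0.010794744560552115, 'grasp_force': 97.79075860977173}
tray [array([ 0.3985, -0.1133,  0.003 ])]
tray_seat [array([ 0.476 , -0.0966,  0.1457])]
tray_tip [array([ 0.4897, -0.0963,  0.1428])]
tray_heel [array([ 0.4776, -0.1032,  0.0392]), array([ 0.4621, -0.1054,  0.1885])]
tray_grip [array([ 0.4625, -0.1039,  0.1893])]
```

Call:
apply_moves:
  steps: [0, 0, 0, 0, 0, 0.15, 0, 0, 0, 0, 0, 0, 0.3, 0, 0, 0, 0, 0, 0, 0.6, 0, 0, 0, 0, 0, 0, 0.8, 0, 0, 0, 0, 0, 0, 0.8, 0, 0, 0, 0, 0, 0, 0.8, 0, 0, 0, 0, 0, 0, 0.5, 0, 0, 0, 0, 0, 0, 0.3, 0]

```text
t: 9.0
tcp_pos: [0.46, -0.1041, 0.2784]
eef_rot: [-3.141, 0.001, -2.969]
wrist_force: [0.7, -0.2, -4.0]
opening: 0.0106
grasp_force: 97.6
```

Call:
apply_moves:
  steps: [0, 0, -0.01, 0, 0.3, 0, 0, 0, 0, -0.02, 0, 0.6, 0, 0, 0, 0, -0.025, 0, 1, 0, 0, 0, 0, -0.03, 0, 1, 0, 0, 0, 0, -0.03, 0, 1, 0, 0, 0, 0, -0.025, 0, 1, 0, 0, 0, 0, -0.02, 0, 0.8, 0, 0, 0, 0, -0.01, 0, 0.5, 0, 0]

```text
t: 9.8
tcp_pos: [0.4588, 0.0536, 0.2762]
eef_rot: [3.141, -0.003, -3.136]
wrist_force: [-0.4, -0.8, -3.4]
opening: 0.0105
grasp_force: 97.6
```

Call:
apply_moves:
  steps: [0, 0, 0, 0, 0.5, 0, 0, 0, 0, 0, 0, 0.3, 0, 0, 0, 0, 0, 0, 0.2, 0, 0, 0, 0, 0, 0, 0, 0, 0, 0, 0, 0, 0, 0, 0, 0, 0, 0, 0, 0, 0, 0, 0]

```text
t: 10.4
tcp_pos: [0.4599, 0.0753, 0.2776]
eef_rot: [-3.141, -0.0, -3.14]
wrist_force: [0.7, 0.1, -4.0]
opening: 0.0104
grasp_force: 97.6
```

```bash
python3 - <<'E'
from h import *
a=snapshot("side")
s=arm.read_state();print({k:s[k] for k in("t","tcp_pos","eef_rot","wrist_force","torque","opening","grasp_force")})
for q in ["tray","tray_seat","tray_tip","tray_heel","tray_grip","rail_top"]:
  print(q,[(w(a,d["centre"])-[s["tcp_pos"],0*s["tcp_pos"]][q=="rail_top"]).round(4) for d in models.place_of(a,q) if abs(w(a,d["centre"])[0]-.54)<.17 and abs(w(a,d["centre"])[1])<.2])
c=lambda p,q,s: (lambda u,v:cv2.resize(p["frame"][v-s:v+s,u-s:u+s,::-1],(600,600),interpolation=cv2.INTER_CUBIC))(*px(p,q)[0].astype(int))
cv2.imwrite("pics/e.png",c(a,[.5,.08,.22],60))
E
```

```text
{'t': 10.45, 'tcp_pos': array([0.45992409, 0.07542003, 0.27762243]), 'eef_rot': array([-3.14151294e+00,  2.74654721e-05, -3.13959531e+00]), 'wrist_force': array([ 0.53645573, -1.16722714, -3.54515978]), 'torque': array([-0.01115723, -0.22778021,  0.00463207]), 'opening': 0.010418861060338774, 'grasp_force': 97.599538564682}
tray [array([-0.0627, -0.0008, -0.1724])]
tray_seat [array([ 0.0192,  0.0024, -0.0227]), array([-0.0621, -0.0002, -0.1692])]
tray_tip [array([ 0.0286,  0.003 , -0.0314])]
tray_heel [array([ 0.0136, -0.0003, -0.1319]), array([ 0.1793,  0.0005, -0.2758])]
tray_grip [array([ 0.0018, -0.0044,  0.0148])]
rail_top [array([0.6397, 0.0742, 0.1995]), array([0.4895, 0.0775, 0.251 ])]
```

View pics/e.png

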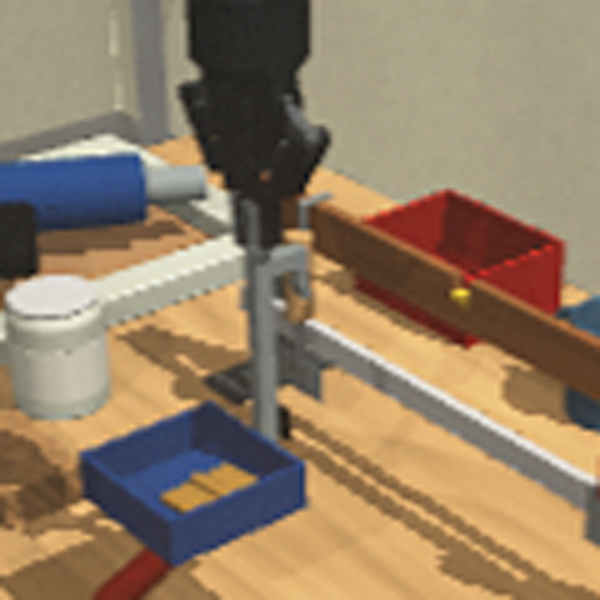

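The hinge is in the tray, the tray hangs level, and the yellow notch is visible at (460,294) in the crop. I move forward over the rail.

Call:
apply_moves:
  steps: [0, 0, 0, 0.4, 0.04, 0, 0, 0, 0, 0, 0.8, 0, 0, 0, 0, 0, 0, 0.9, 0, 0, 0, 0, 0, 0, 0.9, 0, 0, 0, 0, 0, 0, 0.9, 0, 0, 0, 0, 0, 0, 0.9, 0, 0, 0, 0, 0, 0, 0.8, 0, 0, 0, 0, 0, 0, 0.5, 0, 0, 0]

```text
t: 11.55
tcp_pos: [0.6144, 0.0772, 0.277]
eef_rot: [-3.141, 0.001, -3.138]
wrist_force: [-0.6, 0.6, -2.9]
opening: 0.0103
grasp_force: 97.6
```

Call:
apply_moves:
  steps: [0, 0, 0, 0.25, 0, 0, 0, 0, 0, 0, 0.1, 0, 0, 0, 0, 0, 0, 0, 0, -0.4, 0, 0, 0, 0, 0, 0, -0.4, 0, 0, 0, 0, 0, 0, 0, 0, 0, 0, 0, 0, 0, 0, 0, 0, 0, 0, 0, 0, 0, 0]

```text
t: 12.25
tcp_pos: [0.6211, 0.0772, 0.258]
eef_rot: [3.141, 0.001, -3.138]
wrist_force: [-0.0, 0.9, -4.2]
opening: 0.0102
grasp_force: 97.5
```

```bash
python3 - <<'E'
from h import *
a=snapshot("side");b=snapshot("top")
s=arm.read_state();print({k:s[k] for k in("t","tcp_pos","eef_rot","wrist_force","torque","opening","grasp_force")})
for p in(a,b):
 for q in ["tray","tray_seat","tray_tip","tray_heel","tray_grip","rail_top"]:
  print(q,[w(p,d["centre"]).round(4) for d in models.place_of(p,q) if abs(w(p,d["centre"])[0]-.6)<.1 and abs(w(p,d["centre"])[1])<.2])
c=lambda p,q,s: (lambda u,v:cv2.resize(p["frame"][v-s:v+s,u-s:u+s,::-1],(400,400),interpolation=cv2.INTER_CUBIC))(*px(p,q)[0].astype(int))
cv2.imwrite("pics/f.png",np.hstack([c(a,[.63,.08,.2],35),c(b,[.63,.08,.2],35)]))
E
```

```text
{'t': 12.35, 'tcp_pos': array([0.62130868, 0.07710534, 0.25811002]), 'eef_rot': array([ 3.14130761e+00,  8.83804656e-04, -3.13841599e+00]), 'wrist_force': array([-0.49050074,  0.75450911, -3.3885855 ]), 'torque': array([ 0.01238157, -0.16700027, -0.00483277]), 'opening': 0.010482822034775562, 'grasp_force': 97.50659108161926}
tray [array([0.5597, 0.075 , 0.0898])]
tray_seat [array([0.6405, 0.0768, 0.2337])]
tray_tip [array([0.6494, 0.0799, 0.2295]), array([0.5747, 0.0607, 0.0918]), array([0.6383, 0.0746, 0.1978])]
tray_heel [array([0.6348, 0.0782, 0.1257])]
tray_grip [array([0.6234, 0.076 , 0.2753])]
rail_top [array([0.6405, 0.0764, 0.1984])]
tray [array([0.5605, 0.0767, 0.0851])]
tray_seat []
tray_tip []
tray_heel [array([0.6369, 0.0778, 0.1301])]
tray_grip []
rail_top [array([0.6391, 0.077 , 0.1917])]
```

View pics/f.png

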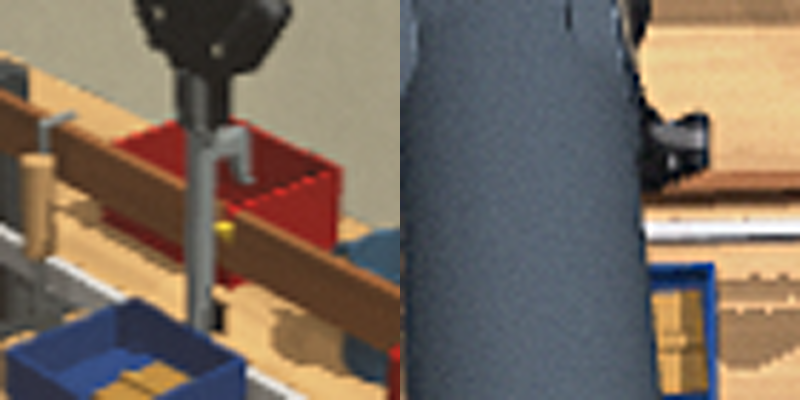

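Call:
apply_moves:
  steps: [0, 0, 0, -0.03, -0.03, -0.3, 0, 0, 0, 0, 0, 0, -0.3, 0, 0, 0, 0, 0, 0, -0.3, 0, 0, 0, 0, 0, 0, -0.2, 0, 0, 0, 0, 0, 0, -0.1, 0, 0, 0, 0, 0, 0, 0, 0, 0, 0, 0, 0, 0, 0, 0]

```text
t: 13.65
tcp_pos: [0.6206, 0.0764, 0.2278]
eef_rot: [3.141, 0.0, -3.138]
wrist_force: [0.1, 0.6, -4.1]
opening: 0.0104
grasp_force: 97.5
```

Call:
apply_moves:
  steps: [0, 0, 0, 0, 0, -0.08, 0, 0, 0, 0, 0, 0, -0.08, 0, 0, 0, 0, 0, 0, -0.05, 0, 0, 0, 0, 0, 0, 0, 0, 0, 0, 0, 0, 0, 0, 0]

```text
t: 14.15
tcp_pos: [0.6204, 0.0764, 0.2223]
eef_rot: [3.142, -0.0, -3.138]
wrist_force: [0.5, -0.3, -3.9]
opening: 0.0103
grasp_force: 97.6
```

Call:
apply_moves:
  steps: [0, 0, 0, 0, 0, -0.08, 0, 0, 0, 0, 0, 0, -0.05, 0, 0, 0, 0, 0, 0, 0, 0, 0, 0, 0, 0, 0, 0, 0]

```text
t: 14.55
tcp_pos: [0.6208, 0.0764, 0.2203]
eef_rot: [3.141, 0.002, -3.138]
wrist_force: [-3.1, -1.1, 5.2]
opening: 0.0106
grasp_force: 98.9
```

```bash
python3 - <<'E'
from h import *
F=[];
for i in range(4):
  b=snapshot("side");s=arm.read_state();F.append(np.r_[s["tcp_pos"],s["wrist_force"],s["torque"]])
print(np.mean(F,0).round(4))
for q in ["tray_seat","tray_tip","tray_heel","rail_top"]:
  print(q,[w(b,d["centre"]).round(4) for d in models.place_of(b,q) if abs(w(b,d["centre"])[0]-.6)<.1])
c=lambda p,q,s: (lambda u,v:cv2.resize(p["frame"][v-s:v+s,u-s:u+s,::-1],(600,600),interpolation=cv2.INTER_CUBIC))(*px(p,q)[0].astype(int))
cv2.imwrite("pics/g.png",c(b,[.63,.076,.19],20))
E
```

```text
[ 0.6208  0.0764  0.2203 -2.7197 -0.4147  5.8965 -0.0227  0.2696  0.0121]
tray_seat [array([0.6396, 0.0773, 0.1985])]
tray_tip [array([0.6501, 0.0779, 0.1913])]
tray_heel [array([0.6362, 0.0777, 0.0912])]
rail_top [array([0.6403, 0.078 , 0.1959])]
```

View pics/g.png

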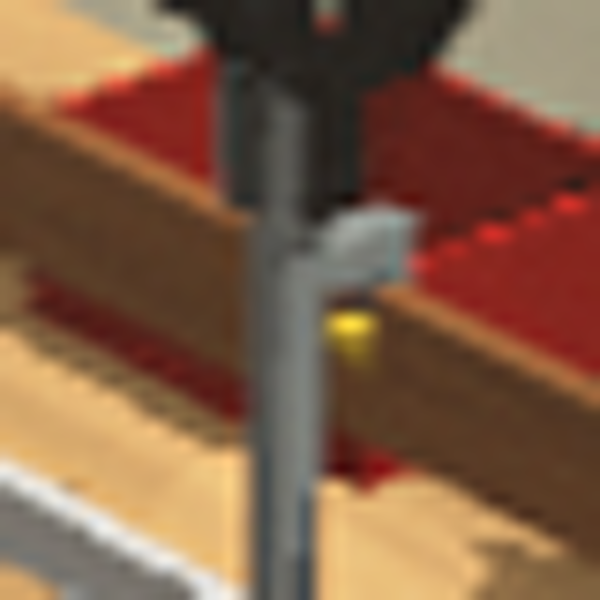

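```bash
python3 - <<'E'
from h import *
p=snapshot("side");u0,v0=px(p,[.63,.076,.19])[0].astype(int)-20
R=cv2.Rodrigues(np.array(p["rvec"],float))[0];t=np.array(p["tvec"],float).ravel();o=-R.T@t
def hit(cu,cv,x):
  d=R.T@np.linalg.inv(p["camera_matrix"])@np.r_[u0+(cu+.5)/15-.5,v0+(cv+.5)/15-.5,1]
  return (o+d*(x-o[0])/d[0]).round(4)
for c in [(328,318),(378,320),(352,335),(384,290),(350,312)]: print(c,hit(*c,.6355),hit(*c,.6455))
f=p["frame"];Y=(f[...,0].astype(int)-f[...,2]>100)&(f[...,1]>110);v,u=np.nonzero(Y[v0:v0+40,u0:u0+40]);print(list(zip(u,v)),f[v0+19:v0+25,u0+19:u0+29].tolist())
# expected corner pixels in crop for tongue and notch, y of tcp
for n,P in {"tongue near-y low, at bar":[.6278,.0704,.1985],"tongue -y low at tip":[.6568,.0704,.1985],"bar -y front":[.6278,.0704,.19],"notch -y bot front":[.6355,.0678,.185],"notch +y bot front":[.6355,.0848,.185]}.items(): print(n,((px(p,P)[0]-[u0,v0]+.5)*15).round())
E
```

```text
(328, 318) [0.6355 0.0773 0.1882] [0.6455 0.0882 0.1808]
(378, 320) [0.6355 0.0596 0.1944] [0.6455 0.0703 0.1871]
(352, 335) [0.6355 0.0686 0.1869] [0.6455 0.0794 0.1795]
(384, 290) [0.6355 0.0579 0.203 ] [0.6455 0.0685 0.1958]
(350, 312) [0.6355 0.0695 0.1928] [0.6455 0.0803 0.1854]
[(np.int64(0), np.int64(0)), (np.int64(1), np.int64(0)), (np.int64(2), np.int64(0)), (np.int64(0), np.int64(1)), (np.int64(1), np.int64(1)), (np.int64(2), np.int64(1)), (np.int64(3), np.int64(1)), (np.int64(4), np.int64(1)), (np.int64(0), np.int64(2)), (np.int64(1), np.int64(2)), (np.int64(2), np.int64(2)), (np.int64(3), np.int64(2)), (np.int64(4), np.int64(2)), (np.int64(5), np.int64(2)), (np.int64(6), np.int64(2)), (np.int64(0), np.int64(3)), (np.int64(1), np.int64(3)), (np.int64(2), np.int64(3)), (np.int64(3), np.int64(3)), (np.int64(4), np.int64(3)), (np.int64(5), np.int64(3)), (np.int64(6), np.int64(3)), (np.int64(7), np.int64(3)), (np.int64(8), np.int64(3)), (np.int64(0), np.int64(4)), (np.int64(1), np.int64(4)), (np.int64(2), np.int64(4)), (np.int64(3), np.int64(4)), (np.int64(4), np.int64(4)), (n
[... 7140 characters left out ...]
219, 66], [190, 157, 53], [99, 68, 39], [85, 55, 35], [93, 62, 39], [118, 77, 46]], [[118, 120, 115], [123, 127, 124], [123, 113, 82], [148, 120, 41], [172, 141, 42], [140, 109, 43], [94, 63, 37], [85, 56, 35], [84, 57, 36], [84, 56, 35]], [[116, 119, 113], [122, 127, 123], [101, 92, 81], [100, 74, 35], [132, 105, 34], [116, 88, 37], [89, 60, 37], [89, 60, 39], [89, 59, 38], [87, 58, 37]], [[121, 122, 116], [123, 127, 122], [101, 90, 81], [88, 61, 41], [100, 72, 38], [98, 71, 35], [87, 60, 37], [83, 55, 35], [85, 56, 37], [87, 57, 37]]]
tongue near-y low, at bar [325. 299.]
tongue -y low at tip [414. 264.]
bar -y front [324. 331.]
notch -y bot front [355. 344.]
notch +y bot front [308. 320.]
```

Call:
apply_moves:
  steps: [0, 0, 0, 0, -0.04, 0, 0, 0, 0, 0, 0, -0.04, 0, 0, 0, 0, 0, 0, -0.04, 0, 0, 0, 0, 0, 0, 0, 0, 0, 0, 0, 0, 0, 0, 0, 0]

```text
t: 15.5
tcp_pos: [0.6209, 0.0757, 0.2201]
eef_rot: [3.138, 0.002, -3.137]
wrist_force: [-2.0, 2.8, 5.2]
opening: 0.0106
grasp_force: 98.9
```

Call:
apply_moves:
  steps: [0, 0, 0, 0, -0.04, 0, 0, 0, 0, 0, 0, -0.04, 0, 0, 0, 0, 0, 0, 0, 0, 0, 0, 0, 0, 0, 0, 0, 0]

```text
t: 15.9
tcp_pos: [0.62, 0.0706, 0.2181]
eef_rot: [-3.141, -0.002, -3.139]
wrist_force: [-0.2, -0.1, -3.8]
opening: 0.0105
grasp_force: 97.6
```

It dropped into the notch: z fell to .218 and the load is off the rail. I lower further.

Call:
apply_moves:
  steps: [0, 0, 0, 0, 0, -0.08, 0, 0, 0, 0, 0, 0, -0.08, 0, 0, 0, 0, 0, 0, -0.08, 0, 0, 0, 0, 0, 0, -0.08, 0, 0, 0, 0, 0, 0, 0, 0, 0, 0, 0, 0, 0, 0, 0]

```text
t: 16.5
tcp_pos: [0.6204, 0.0714, 0.211]
eef_rot: [3.142, -0.0, -3.138]
wrist_force: [-0.9, 0.3, -4.9]
opening: 0.0105
grasp_force: 97.6
```

Call:
apply_moves:
  steps: [0, 0, 0, 0, 0, -0.06, 0, 0, 0, 0, 0, 0, -0.04, 0, 0, 0, 0, 0, 0, 0, 0, 0, 0, 0, 0, 0, 0, 0]

```text
t: 16.9
tcp_pos: [0.6204, 0.0713, 0.2086]
eef_rot: [3.142, -0.0, -3.138]
wrist_force: [0.3, 1.1, -4.5]
opening: 0.0104
grasp_force: 97.6
```

Call:
apply_moves:
  steps: [0, 0, 0, 0, 0, -0.05, 0, 0, 0, 0, 0, 0, -0.05, 0, 0, 0, 0, 0, 0, 0, 0, 0, 0, 0, 0, 0, 0, 0]

```text
t: 17.3
tcp_pos: [0.6205, 0.0714, 0.2069]
eef_rot: [3.141, 0.001, -3.138]
wrist_force: [-2.7, 0.2, 2.8]
opening: 0.0107
grasp_force: 98.6
```

Call:
apply_moves:
  steps: [0, -0.01, 0, -0.01, 0, -0.007, 0, 0, -0.01, 0, -0.01, 0, -0.007, 0, 0, 0, 0, 0, 0, 0, 0, 0, 0, 0, 0, 0, 0, 0]

```text
t: 17.7
tcp_pos: [0.6201, 0.0714, 0.2064]
eef_rot: [3.141, 0.021, -3.138]
wrist_force: [-4.0, -0.6, 6.1]
opening: 0.0106
grasp_force: 98.7
```

```bash
python3 - <<'E'
from h import *
F=[]
for i in range(3):
  a=snapshot("side");s=arm.read_state();F.append(np.r_[s["tcp_pos"],s["eef_rot"],s["wrist_force"],s["torque"]])
print(np.mean(F,0).round(4))
for q in ["tray","tray_seat","tray_tip","tray_heel","tray_grip"]:
  print(q,[w(a,d["centre"]).round(4) for d in models.place_of(a,q) if abs(w(a,d["centre"])[0]-.6)<.1])
c=lambda p,q,s: (lambda u,v:cv2.resize(p["frame"][v-s:v+s,u-s:u+s,::-1],(600,600),interpolation=cv2.INTER_CUBIC))(*px(p,q)[0].astype(int))
cv2.imwrite("pics/i.png",c(a,[.61,.072,.14],35))
E
```

```text
[ 0.6201  0.0714  0.2064  3.1414  0.0208 -3.1384 -3.3327 -0.4737  5.92
 -0.0656  0.4265 -0.0129]
tray [array([0.5634, 0.0718, 0.0359])]
tray_seat [array([0.6406, 0.0761, 0.1827])]
tray_tip [array([0.6209, 0.0702, 0.2258]), array([0.6507, 0.0728, 0.1757])]
tray_heel [array([0.6373, 0.0729, 0.0735])]
tray_grip [array([0.6215, 0.0695, 0.2254])]
```

View pics/i.png

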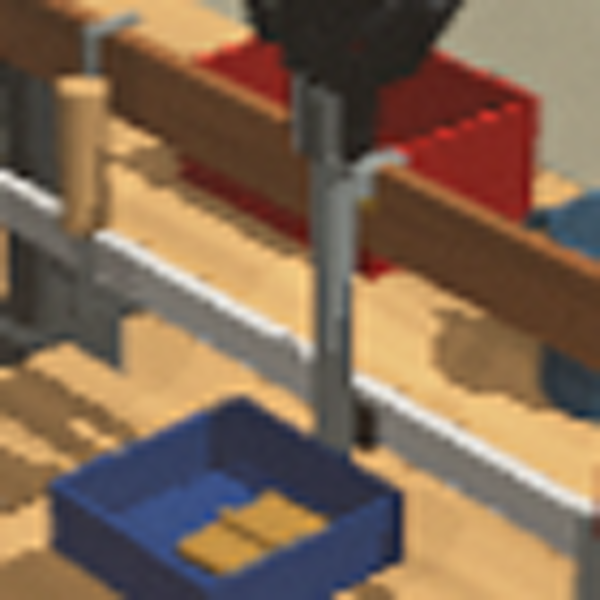

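The tongue sits deep in the notch at about (375,180) in the crop, with the hinge in the tray. I tilt further to bring the heel to the stay and ease the downward force.

Call:
apply_moves:
  steps: [0, -0.01, 0, -0.01, 0, 0.01, 0, 0, -0.01, 0, -0.01, 0, 0.01, 0, 0, 0, 0, 0, 0, 0, 0, 0, 0, 0, 0, 0, 0, 0]

```text
t: 18.5
tcp_pos: [0.6196, 0.0714, 0.2061]
eef_rot: [-3.141, 0.041, -3.138]
wrist_force: [0.6, -0.2, 1.4]
opening: 0.0106
grasp_force: 98.3
```

Call:
apply_moves:
  steps: [0, 0, 0, 0, 0, 0, 0, 0, 0, 0, 0, 0, 0, 0, 0, 0, 0, 0, 0, 0, 0]
  newtons: 60

```text
t: 18.8
tcp_pos: [0.6196, 0.0714, 0.2061]
eef_rot: [-3.142, 0.04, -3.138]
wrist_force: [0.1, -0.0, -0.2]
opening: 0.0107
grasp_force: 98.2
```

Call:
apply_moves:
  steps: [0, 0, 0, 0, 0, 0, 0, 0, 0, 0, 0, 0, 0, 0, 0, 0, 0, 0, 0, 0, 0]
  newtons: 35

```text
t: 19.1
tcp_pos: [0.6195, 0.0714, 0.2061]
eef_rot: [-3.142, 0.04, -3.138]
wrist_force: [1.7, -0.1, -1.3]
opening: 0.0104
grasp_force: 98.0
```

Call:
apply_moves:
  steps: [0, 0, 0, 0, 0, 0, 0, 0, 0, 0, 0, 0, 0, 0, 0, 0, 0, 0, 0, 0, 0, 0, 0, 0, 0, 0, 0, 0, 0, 0, 0, 0, 0, 0, 0]
  newtons: 20

```text
t: 19.6
tcp_pos: [0.6193, 0.0713, 0.2061]
eef_rot: [-3.141, 0.04, -3.138]
wrist_force: [0.8, -0.1, -1.8]
opening: 0.0102
grasp_force: 98.0
```

```bash
python3 - <<'E'
from h import *
F=[]
for i in range(3):
  a=snapshot("side");s=arm.read_state();F.append(np.r_[s["tcp_pos"],s["eef_rot"],s["wrist_force"],s["torque"],s["opening"]])
print(np.mean(F,0).round(4))
for q in ["tray","tray_seat","tray_tip","tray_heel","tray_grip"]:
  print(q,[w(a,d["centre"]).round(4) for d in models.place_of(a,q) if abs(w(a,d["centre"])[0]-.6)<.1])
E
```

```text
[ 0.6193  0.0713  0.2061 -3.1415  0.0397 -3.1384  0.6346 -0.0341 -1.6576
  0.05   -0.4592  0.0228  0.0104]
tray [array([0.5628, 0.0734, 0.0343]), array([0.6401, 0.0809, 0.0735])]
tray_seat [array([0.6404, 0.074 , 0.1836]), array([ 6.141e-01, -4.088e-01, -1.000e-04])]
tray_tip [array([0.6483, 0.0718, 0.1795]), array([0.6397, 0.0734, 0.0737])]
tray_heel [array([0.6402, 0.0704, 0.0753])]
tray_grip []
```

Call:
apply_moves:
  steps: [0, 0, 0, 0, 0, 0, 0.1, 0, 0, 0, 0, 0, 0, 0.11, 0, 0, 0, 0, 0, 0, 0.12, 0, 0, 0, 0, 0, 0, 0.12]
  newtons: 20

```text
t: 20.4
tcp_pos: [0.6192, 0.0713, 0.2061]
eef_rot: [-3.142, 0.04, -3.138]
wrist_force: [0.6, -0.7, -2.9]
opening: 0.0104
grasp_force: 87.6
```

Call:
apply_moves:
  steps: [0, 0, 0, 0, 0, -0.03, 0.12, 0, 0, 0, 0, 0, 0, 0.125, 0, 0, 0, 0, 0, 0, 0.13, 0, 0, 0, 0, 0, 0, 0.13]

```text
t: 20.8
tcp_pos: [0.6193, 0.0713, 0.2059]
eef_rot: [3.142, 0.04, -3.138]
wrist_force: [-2.1, -0.1, 3.4]
opening: 0.0112
grasp_force: 45.8
```

Call:
apply_moves:
  steps: [0, 0, 0, 0, 0, 0, 0.133, 0, 0, 0, 0, 0, 0, 0.136, 0, 0, 0, 0, 0, 0, 0.138, 0, 0, 0, 0, 0, 0, 0.138]

```text
t: 21.2
tcp_pos: [0.6191, 0.0713, 0.2056]
eef_rot: [-3.142, 0.039, -3.138]
wrist_force: [-2.7, 0.1, 6.0]
opening: 0.0121
grasp_force: 11.5
```

Grip force is dropping smoothly to 11 N, so I keep opening in small steps.

Call:
apply_moves:
  steps: [0, 0, 0, 0, 0, 0, 0.14, 0, 0, 0, 0, 0, 0, 0.142, 0, 0, 0, 0, 0, 0, 0.144, 0, 0, 0, 0, 0, 0, 0.146, 0, 0, 0, 0, 0, 0, 0.148, 0, 0, 0, 0, 0, 0, 0.15]

```text
t: 21.8
tcp_pos: [0.6194, 0.0713, 0.2053]
eef_rot: [-3.141, 0.04, -3.138]
wrist_force: [-0.0, 0.3, 0.6]
opening: 0.013
grasp_force: 0.0
```

```bash
python3 - <<'E'
from h import *
F=[]
for i in range(3):
  a=snapshot("side");s=arm.read_state();F.append(np.r_[s["tcp_pos"],s["eef_rot"],s["wrist_force"],s["torque"],s["opening"],s["grasp_force"]])
print(np.mean(F,0).round(4))
for q in ["tray","tray_seat","tray_tip","tray_heel","tray_grip"]:
  print(q,[w(a,d["centre"]).round(4) for d in models.place_of(a,q) if abs(w(a,d["centre"])[0]-.6)<.1])
E
```

```text
[ 0.6194  0.0713  0.2054 -3.1415  0.0399 -3.1384 -0.1244  0.5124 -0.005
  0.0213  0.0333 -0.012   0.0129  0.    ]
tray [array([0.5658, 0.0732, 0.0363])]
tray_seat [array([0.639 , 0.0722, 0.1852])]
tray_tip [array([0.6507, 0.0724, 0.179 ])]
tray_heel [array([0.6403, 0.0711, 0.073 ])]
tray_grip [array([0.618 , 0.0687, 0.2214])]
```

Call:
apply_moves:
  steps: [0, 0, 0, 0, 0, 0, 0.2, 0, 0, 0, 0, 0, 0, 0.28, 0, 0, 0, 0, 0, 0, 0.36, 0, 0, 0, 0, 0, 0, 0.45, 0, 0, 0, 0, 0, 0, 0.45, 0, 0, 0, 0, 0, 0.2, 0.45, 0, 0, 0, 0, 0, 0.5, 0.45, 0, 0, 0, 0, 0, 0.8, 0.45]

```text
t: 23.0
tcp_pos: [0.6189, 0.0713, 0.2432]
eef_rot: [-3.141, 0.038, -3.138]
wrist_force: [0.2, 0.1, 0.1]
opening: 0.0383
grasp_force: 0.0
```

Call:
apply_moves:
  steps: [0, 0, 0, 0, 0, 1, 0.45, 0, 0, 0, 0, 0, 1, 0.45, 0, 0, 0, 0, 0, 1, 0.45, 0, 0, 0, 0, 0, 1, 0.45, 0, 0, 0, -1, 0, 1, 0.45, 0, 0, 0, -1, 0, 0, 0.45, 0, 0, 0, -1, 0, 0, 0.45, 0, 0, 0, 0, 0, 0, 0.45]

```text
t: 23.8
tcp_pos: [0.5423, 0.0713, 0.3701]
eef_rot: [3.14, 0.042, -3.138]
wrist_force: [0.2, 0.2, 0.3]
opening: 0.0385
grasp_force: 0.0
```

```bash
python3 - <<'E'
from h import *
a=snapshot("side");b=snapshot("top");s=arm.read_state();print(s["t"],s["tcp_pos"],s["wrist_force"])
for p in(a,b):
 for q in ["tray","tray_seat","tray_tip","tray_heel","tray_grip","hinge"]:
  print(q,[w(p,d["centre"]).round(4) for d in models.place_of(p,q) if abs(w(p,d["centre"])[0]-.6)<.1])
c=lambda p,q,s: (lambda u,v:cv2.resize(p["frame"][v-s:v+s,u-s:u+s,::-1],(400,400),interpolation=cv2.INTER_CUBIC))(*px(p,q)[0].astype(int))
cv2.imwrite("pics/j.png",np.hstack([c(a,[.61,.072,.14],35),c(b,[.61,.072,.14],35)]))
E
```

```text
23.9 [0.5445297  0.07131912 0.36939986] [ 0.26812202 -0.18355698 -0.01436942]
tray [array([0.563 , 0.0747, 0.0348])]
tray_seat []
tray_tip [array([0.6503, 0.0729, 0.1779])]
tray_heel [array([0.6417, 0.0727, 0.0759])]
tray_grip [array([0.6196, 0.0676, 0.223 ])]
hinge [array([0.5797, 0.0543, 0.0364])]
tray [array([0.5657, 0.0736, 0.0301])]
tray_seat []
tray_tip []
tray_heel [array([0.6339, 0.0779, 0.0752]), array([0.5626, 0.0729, 0.0285])]
tray_grip []
hinge [array([0.5755, 0.0583, 0.0363])]
```

View pics/j.png

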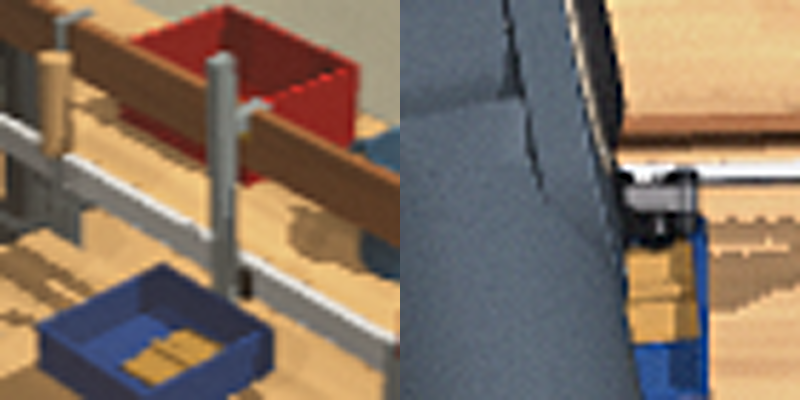

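The picture shows the tray hanging free with its tongue down in the notch at about (245,120). The heel is at the stay bar at about (245,280), the hinge is in the tray, and the gripper is clear.

```bash
python3 -c "
from plant import arm
print(arm.hand_in())"
```

```text
the job is handed in; nothing more can be done
None
```

The blue tray is hanging in the rail's notch with its heel at the stay bar and the brass hinge still inside; I let go slowly, backed the gripper clear, moved nothing else, and handed the job in at about 24 s.

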